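# Show the next sample plate to the label reader

## Robot

A 6-joint arm with a two-finger parallel gripper is mounted at the origin on a cart in front of the work surface, level with it; the furniture and walls round the work are solid. World frame = base frame: x ahead of the robot, y to its left, z up, the work surface at z = 0. Lengths are in m, angles in rad, forces in N, time in s.
With the tool pointing down it reaches from about 0.25 to 0.775 m from the base axis. Payload 4 kg.
Tool frame: the origin (TCP) lies at the centre of the arm's flange, where the gripper is bolted on; the fingertips stand 199 mm ahead of it and the grasp point (between the pads) lies 180 mm ahead of it (robot.tcp_to_tips is the z of the fingertips in the tool frame, in m); z points along the fingers, y is the line along which they close (so a half turn about z gives the same grasp; the last joint's range is limited). The gripper opens to 94 mm and grips with 3 to 60 N. Pads are 16 mm wide; open, the fingers measure 119 mm over their backs; the gripper's body (75 mm by 177 mm) begins 78 mm behind the grasp point.
Start: joints at [-1.278, 0.087, 1.371, -0, 1.684, -0.103], TCP at [0.212, -0.507, 0.405] pointing down, gripper open.
Joint ranges: [-3.1, 3.1], [-0.76, 2.03], [0.27, 2.55], [-1.08, 4.22], [0.17, 2.65], [-2.57, 2.57]. Speed limits (rad/s): [2.79, 2.79, 3.14, 3.14, 3.14, 3.14].

## Interface

Orientations are given as [roll, pitch, yaw] about the fixed x, y, z axes, in that order (R = Rz(yaw) Ry(pitch) Rx(roll)).
In Python, from bench import robot gives the robot as it stands.
- The arm moves only by the tool play_rows, never from a script. Its arguments are lists of equal length, an entry for each row: "translation": the shift along the tool's x, y, z scaled (see below), a list of three; "twist": the turn, a rotation vector about the tool's x, y, z scaled (see below), a list of three; "gripper": the opening, from -1 (shut) to 1 (fully open). A call has 1 to 8 rows; each row shifts and turns the commanded pose from where the row before left it, along the tool's axes as they then stand; what a row does not reach is not made up. The controller multiplies each number of a shift by 0.04 m and each number of a turn by 0.1 rad. A row lasts 1/10 s, in which the tool goes at most 50 mm and 8.59 degrees, less where a joint would pass 70% of its speed; a pose out of reach is approached as far as the arm can. A call with a number of a shift or a turn outside -1 to 1 is refused whole. A call with a gripper value outside its range is refused whole. The fingers move at their own pace and stop on an object; the grip force is fixed at half the most. Time passes only in rows, so rows that do not move let the fingers close. It gives the time, the measured TCP pose, the force, the opening and the grip force at its end, in the units of the state.
- robot.get_obs(): the state, without advancing time (a new reading comes with each control period).
- robot.snapshot(name): name is "scene" or "top" or "wrist"; returns the picture (480x640x3 uint8, red, green, blue); there is no depth.
- robot.camera_model(name): a dict with "camera_matrix" (3x3 intrinsics, pixels), "k1" (the pictures are not rectified: a ray, as slopes to the right and down, at radius r is drawn at 1 + k1 r^2 times it, then the intrinsics apply), "rvec" (rotation vector, rad) and "tvec" (3), from world to camera coordinates, as OpenCV has them. Camera axes: x right, y down, z forward; pixel columns grow to the right and rows downward; lengths in m; the calibration is good to about 2 mm. A picture is of the moment at which its call begins: read the wrist's pose just before it. camera_model takes no time and is no camera call; for the wrist camera it gives the pose at the moment of the call.
- robot.close_job(): hands the job in; it is judged then, once.
Trained networks look in the newest picture that a camera, given by its name, has taken for a name from the list of things; names that differ only in an ending like _2 or _b are one class to them, and where a whole thing is asked for, a point or a joint stands for the part that bears it (a point fixed in the world has none). Each returns a list of dicts, best first, with "score" (0 to 1); they miss things now and then, are a little off and sometimes report something else, mostly with a low value. They report only what shows in the picture. A call takes as long as a camera call. They do not tell look-alikes from the thing itself.
- robot.recognise(name, camera): "centre" ([x, y, z] in m, in world coordinates, good to about 4 mm: the middle of the surface that is visible of it).
- robot.spot_point(name, camera): "centre" ([x, y, z] in m, in world coordinates, good to about 4 mm: a listed point, or the origin of a listed thing).
The state is a dict: "time": time; "joint_positions": joint angles; "qvel": joint speeds; "joint_torque": joint torques, N m; "tool_pos": TCP position; "ee_rot": TCP orientation; "wrist_force": force on the tool from outside, world axes, zero at the start; "wrist_torque": the same for the moment, N m; "width": finger opening in m; "finger_force": force on a finger pad.
Only numpy, scipy, OpenCV 4.12 (cv2) and the standard library are available. Lean on these libraries where they do the work, as an engineer would, in place of code of your own. Each camera call takes 0.05 s, during which the arm holds its last target. There are 200 camera calls.

## Task

Take the sample plate whose holder has the steel crimping die at its end, without touching its frosted label end (the end with the corner notch; with the notch at top left, the label face looks at you). Finish while holding it still in front of the reader's lens, label face up and square to the lens (within about 15 degrees), notched edge uppermost, the middle of the label 16 cm straight out from the lens (within 2 cm). Leave the other plate and all other things where they are.

Things in the scene. Friction and masses are not known exactly. Their poses are not given: they have to be found in the camera images.
- plate_a: Aluminium sample plate 80 x 8 x 50 mm (x, y, z), 60 to 100 g, origin at its centre. +x: to the frosted end; +y: out of the label face; +z: to the notched long edge. 10 mm square notch in the +x+z corner. Pale frosted label field: last 22 mm at +x, +y face only. Starts upright (z up) in the slot of holder A, underside 8 mm, top 58 mm above the trolley; +x along the holder's +x.
- plate_a_label (a point): Centre of the frosted label field of plate A, on its label face: at (27, 4, -3) mm in the plate's frame.
- stand_a: Plate holder A: fixed black block 60 x 36 x 24 mm (x, y, z), origin at the centre of its underside. Slot along x, 10 mm wide, open at the top and both ends, floor 8 mm up; the plate overhangs both ends and stands 34 mm out of it. In the left half of the work area, its yaw varies widely.
- plate_b: Aluminium sample plate 80 x 8 x 50 mm (x, y, z), 60 to 100 g, origin at its centre. +x: to the frosted end; +y: out of the label face; +z: to the notched long edge. 10 mm square notch in the +x+z corner. Pale frosted label field: last 22 mm at +x, +y face only. Starts upright (z up) in the slot of holder B, underside 8 mm, top 58 mm above the trolley; +x against the holder's +x.
- plate_b_label (a point): Centre of the frosted label field of plate B, on its label face: at (27, 4, -3) mm in the plate's frame.
- stand_b: Plate holder B: fixed black block 60 x 36 x 24 mm (x, y, z), origin at the centre of its underside. Slot along x, 10 mm wide, open at the top and both ends, floor 8 mm up; the plate overhangs both ends and stands 34 mm out of it. In the middle of the work area, its yaw varies widely.
- die: Steel crimping die, 27 x 36 x 16 mm block with a V groove across its top, origin at the centre of its underside. It lies at the +x end of one of the holders, 70 to 78 mm from that holder's centre, and marks whose plate is next. Not to be moved.
- vial: Clear vial with a white push cap, 30 mm across, 50 mm high, origin at the centre of its underside. It stands at the +x end of the holder that is not next, 70 to 78 mm from its centre. Not to be moved.
- reader_head: Grey head of the label reader, fixed on a 412 mm post at the back. Origin: centre of the 42 mm lens, 335 mm up, 125 mm in front of the post. +z points back into the head (up and away from the robot, 45 degrees from vertical), so the lens looks along -z; +y: horizontal, to the robot's left; +x: down and away. Well presented, a plate's y lies along the head's z, its x along -y, its z along -x.
- read_point (a point): The reading point: 160 mm from the lens along its axis, at (0, 0, -160) mm in the head's frame, about 222 mm above the trolley top. The label centre belongs here.
- pliers: Ferrule pliers with green handles, 184 x 61 x 16 mm, lying flat at the right front of the trolley; a bystander. Origin at the centre of the underside.
- carton: Small cardboard box, 46 x 70 x 34 mm, at the left of the trolley beyond holder A; a bystander. Origin at the centre of the underside.
Mind the look-alikes: they are no part of the job. Leave any green look-alike of the plate_b alone.

How it is judged:
On the way:
1. the plate from the holder marked by the die is held clear of its holder (((horizontal distance between die and stand_a below 0.115 m and height (world z) of plate_a above 0.09 m and contact force between the fingers and plate_a above 1 N) or (horizontal distance between die and stand_b below 0.115 m and height (world z) of plate_b above 0.09 m and contact force between the fingers and plate_b above 1 N))), for 0.2 s.
At the end, for the whole second after the job is handed in: The marked plate is held still by the fingers alone, label centre within 25 mm of the reading point, label face up to the lens and long edges level within 0.35 rad, notched edge uppermost, middle of the grip at least 10 mm outside the frosted end, reader's head untouched (((horizontal distance between die and stand_a below 0.115 m and distance between plate_a_label and read_point below 0.025 m and angle between the y axis of plate_a and the z axis of reader_head, either way round below 0.35 rad and angle between plate_a's own y axis and vertical below 1.2 rad and angle between the x axis of plate_a and the y axis of reader_head, either way round below 0.35 rad and angle between plate_a's own z axis and vertical below 1.2 rad and x of the grasp point in the frame of plate_a below 0.01 m and contact force between the fingers and plate_a above 2 N and height (world z) of plate_a above 0.12 m and contact force between plate_a and reader_head below 0.2 N and linear speed of plate_a below 0.03 m/s and angular speed of plate_a below 0.3 rad/s) or (horizontal distance between die and stand_b below 0.115 m and distance between plate_b_label and read_point below 0.025 m and angle between the y axis of plate_b and the z axis of reader_head, either way round below 0.35 rad and angle between plate_b's own y axis and vertical below 1.2 rad and angle between the x axis of plate_b and the y axis of reader_head, either way round below 0.35 rad and angle between plate_b's own z axis and vertical below 1.2 rad and x of the grasp point in the frame of plate_b below 0.01 m and contact force between the fingers and plate_b above 2 N and height (world z) of plate_b above 0.12 m and contact force between plate_b and reader_head below 0.2 N and linear speed of plate_b below 0.03 m/s and angular speed of plate_b below 0.3 rad/s))); the arm keeps its last pose, push and grip.
It fails at once if the die, the vial, the pliers or the carton was moved by more than 2 cm (distance of any of die, vial, pliers, carton from where it was at the start of the episode above 0.02 m).
It fails at once if the plate that was not next was moved by more than 2 cm ((horizontal distance between die and stand_a below 0.115 m and distance of plate_b from where it was at the start of the episode above 0.02 m) or (horizontal distance between die and stand_b below 0.115 m and distance of plate_a from where it was at the start of the episode above 0.02 m)).
It also fails if it takes over 38 s, if anything falls off the work surface, if the arm or the gripper's body presses on something with over 40 N, if the wrist force passes 120 N, or if a joint passes its speed limit or range.

## Working session

There is one attempt and no reset: what is moved stays moved. The work goes in short steps, Python scripts to look and compute and a tool call to move; the robot and the scene stay as the last step left them, time stands still between calls to the robot, and variables do not carry over. Pictures are saved under pics/ and viewed, at most 10 in all, crops included, and the job is handed in when it is done.

Besides the shell and the picture viewer there is one more tool, called after "Emit:" by a JSON object that holds its "fn" and its "kwargs", one argument or row to a line. play_rows: Moves the arm, as the interface text tells. Its arguments: {"type":"object","properties":{"translation":{"type":"array","items":{"type":"array","items":{"type":"number","minimum":-1,"maximum":1}}},"twist":{"type":"array","items":{"type":"array","items":{"type":"number","minimum":-1,"maximum":1}}},"gripper":{"type":"array","items":{"type":"number"}}},"required":["translation","twist","gripper"]}

```bash
mkdir -p pics; python3 - <<'E'
from bench import robot
import cv2
for c in ("scene","top"):
    im=robot.snapshot(c); cv2.imwrite(f"pics/{c}0.png",im[:,:,::-1])
    for n in ("plate_a","stand_a","die","vial","reader_head","carton","pliers"):
        print(c,n,[(round(d['score'],2),[round(float(v),3) for v in d['centre']]) for d in robot.spot_point(n,c)])
    for n in ("plate_a_label","read_point"):
        print(c,n,[(round(d['score'],2),[round(float(v),3) for v in d['centre']]) for d in robot.spot_point(n,c)])
    m=robot.camera_model(c); print(m)
print(robot.get_obs())
E
```

```text
scene plate_a [(0.77, [0.449, 0.009, 0.03]), (0.65, [0.685, 0.069, 0.025]), (0.58, [0.503, 0.298, 0.036]), (0.44, [0.616, 0.42, -0.001])]
scene stand_a [(0.87, [0.451, 0.008, 0.003]), (0.82, [0.504, 0.291, -0.003])]
scene die [(0.67, [0.376, -0.005, -0.0])]
scene vial [(0.74, [0.432, 0.28, 0.002])]
scene reader_head [(0.83, [0.705, 0.28, 0.331]), (0.61, [0.478, 0.286, 0.026])]
scene carton [(0.79, [0.616, 0.423, -0.0])]
scene pliers [(0.67, [0.427, -0.243, -0.0])]
scene plate_a_label [(0.64, [0.48, 0.286, 0.027])]
scene read_point []
{'camera_matrix': array([[611.11795134,   0.        , 324.99082532],
       [  0.        , 611.11795134, 235.11830937],
       [  0.        ,   0.        ,   1.        ]]), 'k1': -0.15129407292089214, 'rvec': array([ 0.54346991, -2.51661087,  1.38134938]), 'tvec': array([0.54567988, 0.26187982, 1.2978443 ])}
top plate_a [(0.59, [0.684, 0.075, 0.025]), (0.53, [0.503, 0.294, 0.034]), (0.52, [0.43, 0.278, -0.0]), (0.44, [0.447, 0.006, 0.035])]
top stand_a [(0.62, [0.448, 0.007, 0.0]), (0.53, [0.501, 0.292, -0.002])]
top die [(0.62, [0.377, -0.003, 0.003])]

[... 658 characters left out ...]
joint_positions': array([-1.27809699e+00,  8.71686595e-02,  1.37071093e+00, -1.05448062e-05,
        1.68362536e+00, -1.03078019e-01]), 'qvel': array([-6.14339826e-04,  7.74995210e-04,  1.50145450e-04, -1.17159927e-03,
       -1.50711397e-03, -7.15414588e-05]), 'joint_torque': array([ 4.63251745e-04, -3.40046990e+01, -3.02606893e+01,  7.19474768e-02,
        2.36056378e-02, -5.91550531e-06]), 'tool_pos': array([ 0.21204046, -0.50746782,  0.40471747]), 'ee_rot': array([3.14150650e+00, 1.94459591e-05, 3.95776163e-01]), 'wrist_force': array([-0.51716846,  0.08901973, -0.39500384]), 'wrist_torque': array([-0.04262046, -0.0049717 , -0.05006029]), 'finger_force': 0.0, 'width': 0.09407098664471762}
```

View pictures.

View pics/scene0.png

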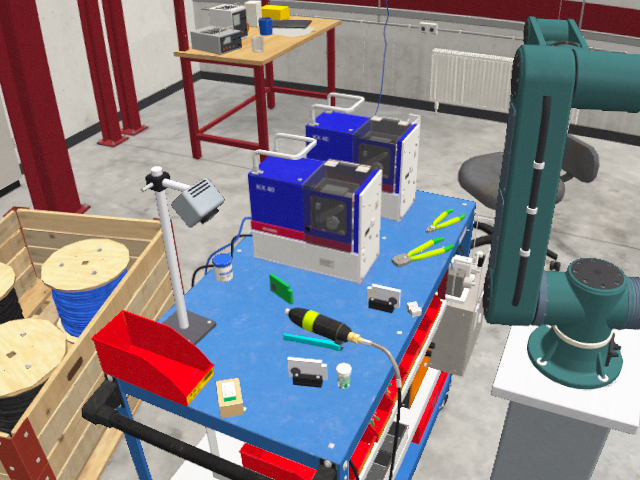

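View pics/top0.png

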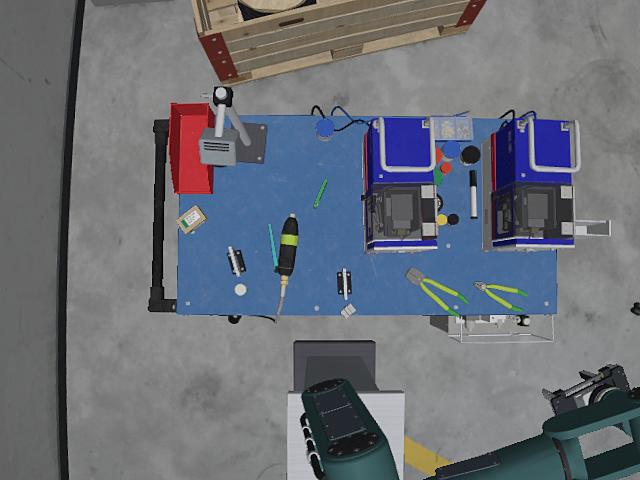

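The scene view shows two plates in black holders. One is at (384,297), with the die at (415,309). The other is at (307,372), with the vial at (344,375). A green look-alike is at (281,289). The die marks the middle holder, so the plate to take is plate_b, near (0.45, 0.007). I'll confirm this in an enlarged crop.

```bash
python3 - <<'E'
import cv2,numpy as np
s=cv2.imread("pics/scene0.png");t=cv2.imread("pics/top0.png")
def c(im,x,y,w,h): return cv2.resize(im[y:y+h,x:x+w],(400,300),interpolation=cv2.INTER_CUBIC)
A=np.vstack([np.hstack([c(s,350,272,80,60),c(t,305,254,80,60)]),np.hstack([c(s,130,160,160,120),c(t,165,70,120,90*1)])])
cv2.imwrite("pics/crop1.png",A)
E
```

```text
(no output)
```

View pics/crop1.png

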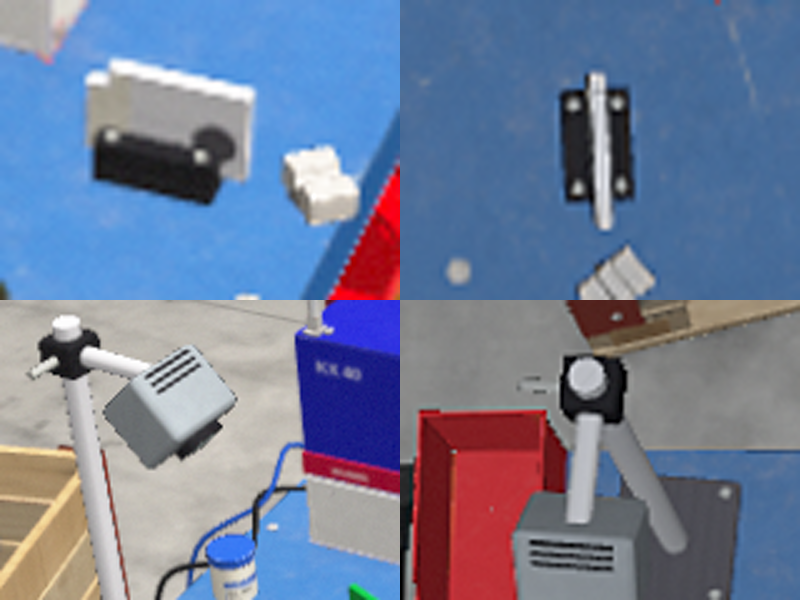

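```bash
cat >h.py <<'E'
import numpy as np,cv2
from scipy.spatial.transform import Rotation as Rn
def unproj(m,uv,z):
    K=m['camera_matrix'];d=np.array([m['k1'],0,0,0,0.])
    n=cv2.undistortPoints(np.array([[uv]],float),K,d)[0,0]
    R=cv2.Rodrigues(np.array(m['rvec']))[0];t=np.array(m['tvec'])
    C=-R.T@t;r=R.T@np.r_[n,1]
    return C+r*(z-C[2])/r[2]
def rows(p1,R1,obs):
    "tool-frame shift (units of .04) and twist (units .1) from obs pose to p1,R1"
    R0=Rn.from_euler('xyz',obs['ee_rot']);
    return np.round(R0.inv().apply(np.array(p1)-obs['tool_pos'])/.04,2),np.round((R0.inv()*R1).as_rotvec()/.1,2)
E
python3 - <<'E'
from bench import robot
from h import *
m=robot.camera_model("top")
a=unproj(m,(344.4,268.6),.055);b=unproj(m,(345.8,299.6),.058)
print(a,b,(a+b)/2,np.linalg.norm(a-b),np.arctan2(*(a-b)[1::-1]))
print("post base",unproj(m,(247.5,143.5),.005),"top",unproj(m,(222,94),.412))
print("roof edge",unproj(m,(165+118*.3,70+195*.3),.4),unproj(m,(165+245*.3,70+200*.3),.4))
E
```

```text
[0.48672499 0.00629093 0.055     ] [0.40645309 0.00272044 0.058     ] [0.44658904 0.00450568 0.0565    ] 0.08040724753357703 0.044450684418076924
post base [0.82945214 0.27048857 0.005     ] top [0.82839825 0.26762108 0.412     ]
roof edge [0.76180589 0.31105805 0.4       ] [0.75838614 0.23487256 0.4       ]
```

The crop shows the notch at top left of the middle plate's label face, the frosted field at the far end, and the die at the near end. That confirms plate_b. I'll move above it now.

Emit:
{"fn": "play_rows", "kwargs": {
  "translation": [
    [0.625, -0.604, 0.1],
    [0.625, -0.604, 0.1],
    [0.625, -0.604, 0.1],
    [0.625, -0.604, 0.1],
    [0.625, -0.604, 0.1],
    [0.625, -0.604, 0.1],
    [0.625, -0.604, 0.1],
    [0.625, -0.604, 0.1]
  ],
  "twist": [
    [0, 0, 0],
    [0, 0, 0],
    [0, 0, 0],
    [0, 0, 0],
    [0, 0, 0],
    [0, 0, 0],
    [0, 0, 0],
    [0, 0, 0]
  ],
  "gripper": [1, 1, 1, 1, 1, 1, 1, 1]
}}

```text
time: 1.8
tool_pos: [0.3223, -0.2507, 0.3727]
ee_rot: [3.141, -0.0, 0.395]
wrist_force: [-0.7, 0.1, 0.1]
width: 0.0943
finger_force: 0.0
```

Emit:
{"fn": "play_rows", "kwargs": {
  "translation": [
    [0.625, -0.604, 0.1],
    [0.625, -0.604, 0.1],
    [0.625, -0.604, 0.1],
    [0.625, -0.604, 0.1],
    [0.625, -0.604, 0.1],
    [0.625, -0.604, 0.1],
    [0.625, -0.604, 0.1],
    [0.625, -0.604, 0.1]
  ],
  "twist": [
    [0, 0, 0],
    [0, 0, 0],
    [0, 0, 0],
    [0, 0, 0],
    [0, 0, 0],
    [0, 0, 0],
    [0, 0, 0],
    [0, 0, 0]
  ],
  "gripper": [1, 1, 1, 1, 1, 1, 1, 1]
}}

```text
time: 2.6
tool_pos: [0.4324, 0.0049, 0.3408]
ee_rot: [3.141, -0.001, 0.396]
wrist_force: [-0.1, -0.6, -0.1]
width: 0.0937
finger_force: 0.0
```

Emit:
{"fn": "play_rows", "kwargs": {
  "translation": [
    [0, 0, 0],
    [0, 0, 0],
    [0, 0, 0],
    [0, 0, 0],
    [0, 0, 0],
    [0, 0, 0],
    [0, 0, 0],
    [0, 0, 0]
  ],
  "twist": [
    [0, 0, -1],
    [0, 0, -1],
    [0, 0, -1],
    [0, 0, -1],
    [0, 0, -1],
    [0, 0, -1],
    [0, 0, -1],
    [0, 0, -1]
  ],
  "gripper": [1, 1, 1, 1, 1, 1, 1, 1]
}}

```text
time: 3.4
tool_pos: [0.432, 0.0034, 0.3408]
ee_rot: [3.141, 0.0, 1.2]
wrist_force: [-0.8, -0.2, 0.2]
width: 0.0942
finger_force: 0.0
```

Emit:
{"fn": "play_rows", "kwargs": {
  "translation": [
    [0, 0, 0],
    [0, 0, 0],
    [0, 0, 0],
    [0, 0, 0],
    [0, 0, 0],
    [0, 0, 0],
    [0, 0, 0],
    [0, 0, 0]
  ],
  "twist": [
    [0, 0, -1],
    [0, 0, -1],
    [0, 0, -1],
    [0, 0, -1],
    [0, 0, -1],
    [0, 0, -1],
    [0, 0, -1],
    [0, 0, -1]
  ],
  "gripper": [1, 1, 1, 1, 1, 1, 1, 1]
}}

```text
time: 4.2
tool_pos: [0.432, 0.0034, 0.3408]
ee_rot: [3.141, 0.0, 2.0]
wrist_force: [-0.2, -0.7, 0.1]
width: 0.0941
finger_force: 0.0
```

Emit:
{"fn": "play_rows", "kwargs": {
  "translation": [
    [0, 0, 0],
    [0, 0, 0],
    [0, 0, 0],
    [0, 0, 0],
    [0, 0, 0],
    [0, 0, 0],
    [0, 0, 0],
    [0, 0, 0]
  ],
  "twist": [
    [0, 0, -1],
    [0, 0, -1],
    [0, 0, -1],
    [0, 0, -1],
    [0, 0, -1],
    [0, 0, -1],
    [0, 0, -1],
    [0, 0, -1]
  ],
  "gripper": [1, 1, 1, 1, 1, 1, 1, 1]
}}

```text
time: 5.0
tool_pos: [0.4321, 0.0034, 0.3408]
ee_rot: [3.142, 0.0, 2.8]
wrist_force: [-0.3, 0.4, -0.8]
width: 0.094
finger_force: 0.0
```

Emit:
{"fn": "play_rows", "kwargs": {
  "translation": [
    [0, 0, 0],
    [0, 0, 0],
    [0, 0, 0],
    [0, 0, 0],
    [0, 0, 0]
  ],
  "twist": [
    [0, 0, -1],
    [0, 0, -1],
    [0, 0, -1],
    [0, 0, -0.9],
    [0, 0, 0]
  ],
  "gripper": [1, 1, 1, 1, 1]
}}

```text
time: 5.5
tool_pos: [0.4321, 0.0034, 0.3408]
ee_rot: [-3.141, 0.0, -3.098]
wrist_force: [0.1, 0.5, -0.1]
width: 0.0942
finger_force: 0.0
```

```bash
python3 - <<'E'
from bench import robot
from h import *
m=robot.camera_model("wrist"); o=robot.get_obs(); im=robot.snapshot("wrist"); cv2.imwrite("pics/w1.png",im[:,:,::-1])
np.savez("w1.npz",**m)
for k in ('time','joint_positions','tool_pos','ee_rot'): print(k,o[k])
print(m)
for n in ("plate_b","plate_b_label","stand_b"): print(n,robot.spot_point(n,"wrist"))
E
```

```text
time 5.5
joint_positions [-1.23432466e-01 -1.58493046e-01  1.73543667e+00 -6.74760633e-05
  1.56438373e+00 -1.73827159e+00]
tool_pos [0.43205428 0.0034216  0.34076685]
ee_rot [-3.14148190e+00  2.50339754e-04 -3.09754942e+00]
{'camera_matrix': array([[428.05849416,   0.        , 324.08178102],
       [  0.        , 428.05849416, 239.26917921],
       [  0.        ,   0.        ,   1.        ]]), 'k1': -0.07918228166718581, 'rvec': array([-2.05431701, -2.14631451, -0.24963289]), 'tvec': array([ 0.01666151, -0.42930797,  0.22779937])}
plate_b [{'centre': [0.4505, 0.0107, 0.0339], 'score': 0.66}]
plate_b_label [{'centre': [0.4764, 0.0153, 0.0285], 'score': 0.83}]
stand_b []
```

View pics/w1.png

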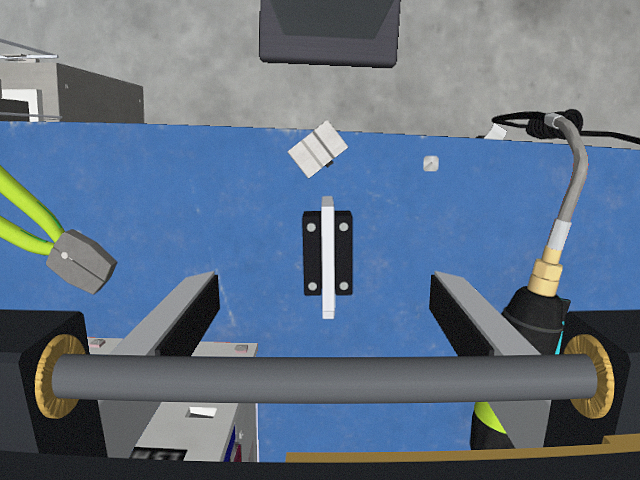

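The wrist view shows plate B's top edge running from (327,197), near the die, to (328,318) at the notched end. It stands upright in the black holder and is roughly aligned with the tool.

```bash
python3 - <<'E'
from h import *
m=dict(np.load("w1.npz"))
im=cv2.imread("pics/w1.png");g=cv2.cvtColor(im,6)
pts=[]
for r in range(212,305,6):
    c=np.where(g[r,316:340]>185)[0]+316; pts.append((c.mean(),r,len(c)))
P=np.array(pts);print(P[::4])
W=np.array([unproj(m,p[:2],.058) for p in P]);k=np.polyfit(W[:,0],W[:,1],1)
print("yaw",np.arctan(k[0]),"y at .432,.447",np.polyval(k,[.432,.447]))
print(unproj(m,(327,197),.058),unproj(m,(328,311),.058),unproj(m,(328,318),.048))
E
```

```text
[[327.5 212.   12. ]
 [327.5 236.   12. ]
 [327.5 260.   12. ]
 [328.  284.   11. ]]
yaw 0.05325565584008344 y at .432,.447 [0.00450219 0.00530178]
[0.40093715 0.00269267 0.058     ] [0.47599479 0.00675911 0.058     ] [0.48534195 0.00727764 0.048     ]
```

Emit:
{"fn": "play_rows", "kwargs": {
  "translation": [
    [0, 0.03, 0.6],
    [0, 0, 0.6],
    [0, 0, 0.6],
    [0, 0, 0.5],
    [0, 0, 0.3],
    [0, 0, 0.22],
    [0, 0, 0]
  ],
  "twist": [
    [0, 0, -0.1],
    [0, 0, 0],
    [0, 0, 0],
    [0, 0, 0],
    [0, 0, 0],
    [0, 0, 0],
    [0, 0, 0]
  ],
  "gripper": [1, 1, 1, 1, 1, 1, 1]
}}

```text
time: 6.4
tool_pos: [0.4318, 0.0046, 0.2271]
ee_rot: [3.141, -0.002, -3.088]
wrist_force: [-0.6, -0.6, 0.0]
width: 0.0938
finger_force: 0.0
```

Emit:
{"fn": "play_rows", "kwargs": {
  "translation": [
    [0, 0, 0],
    [0, 0, 0],
    [0, 0, 0],
    [0, 0, 0],
    [0, 0, 0],
    [0, 0, 0],
    [0, 0, 0],
    [0, 0, 0]
  ],
  "twist": [
    [0, 0, 0],
    [0, 0, 0],
    [0, 0, 0],
    [0, 0, 0],
    [0, 0, 0],
    [0, 0, 0],
    [0, 0, 0],
    [0, 0, 0]
  ],
  "gripper": [-1, -1, -1, -1, -1, -1, -1, -1]
}}

```text
time: 7.2
tool_pos: [0.432, 0.0046, 0.2278]
ee_rot: [-3.142, -0.0, -3.087]
wrist_force: [-0.5, -0.5, -0.4]
width: 0.0336
finger_force: 0.0
```

Emit:
{"fn": "play_rows", "kwargs": {
  "translation": [
    [0, 0, 0],
    [0, 0, 0],
    [0, 0, 0],
    [0, 0, 0]
  ],
  "twist": [
    [0, 0, 0],
    [0, 0, 0],
    [0, 0, 0],
    [0, 0, 0]
  ],
  "gripper": [-1, -1, -1, -1]
}}

```text
time: 7.6
tool_pos: [0.432, 0.0046, 0.2279]
ee_rot: [3.141, 0.0, -3.087]
wrist_force: [0.6, -0.6, 0.2]
width: 0.008
finger_force: 30.0
```

Emit:
{"fn": "play_rows", "kwargs": {
  "translation": [
    [0, 0, -0.3],
    [0, 0, -0.6],
    [0, 0, -0.7],
    [0, 0, -0.7],
    [0, 0, -0.7],
    [0, 0, -0.7],
    [0, 0, -0.5],
    [0, 0, -0.3]
  ],
  "twist": [
    [0, 0, 0],
    [0, 0, 0],
    [0, 0, 0],
    [0, 0, 0],
    [0, 0, 0],
    [0, 0, 0],
    [0, 0, 0],
    [0, 0, 0]
  ],
  "gripper": [-1, -1, -1, -1, -1, -1, -1, -1]
}}

```text
time: 8.4
tool_pos: [0.432, 0.0046, 0.4108]
ee_rot: [-3.141, 0.004, -3.087]
wrist_force: [-0.3, 0.1, -1.2]
width: 0.0076
finger_force: 30.0
```

```bash
python3 - <<'E'
from bench import robot
from h import *
print([robot.spot_point("plate_b_label",c) for c in ("scene","wrist")])
im=robot.snapshot("wrist"); cv2.imwrite("pics/w2.png",im[:,:,::-1])
o=robot.get_obs(); print(o['time'],o['tool_pos'],o['ee_rot'],o['width'],o['finger_force'])
R0=Rn.from_euler('xyz',o['ee_rot'])
psi=-.07;s=.5**.5
hz=np.array([np.cos(psi)*s,np.sin(psi)*s,s]);hy=np.array([-np.sin(psi),np.cos(psi),0])
lens=np.array([.7055,.281,.335]);rp=lens-.16*hz
x=hy;y=hz;z=np.cross(x,y)
R1=Rn.from_matrix(np.c_[x,y,z])
L=np.array([-.041,.004,.198])
p1=rp-R1.apply(L)
print("label now",o['tool_pos']+R0.apply(L),"rp",rp,"goal",p1,R1.as_euler('xyz'))
print(rows(p1,R1,o))
E
```

```text
[[{'centre': [0.4739, 0.0118, 0.0288], 'score': 0.81}], [{'centre': [0.4764, 0.0153, 0.0285], 'score': 0.83}]]
8.55 [0.4320031  0.00461458 0.40844147] [-3.14121598e+00  1.30630263e-03 -3.08738566e+00] 0.008239359817055893 29.999751448631287
label now [0.47298843 0.01076964 0.21049371] rp [0.59263999 0.28891313 0.22186292] goal [0.45302188 0.33980305 0.35904163] [2.35619449 0.         1.50079633]
(array([-0.98,  8.34,  1.23]), array([-5.84, -6.61, 15.98]))
```

View pics/w2.png

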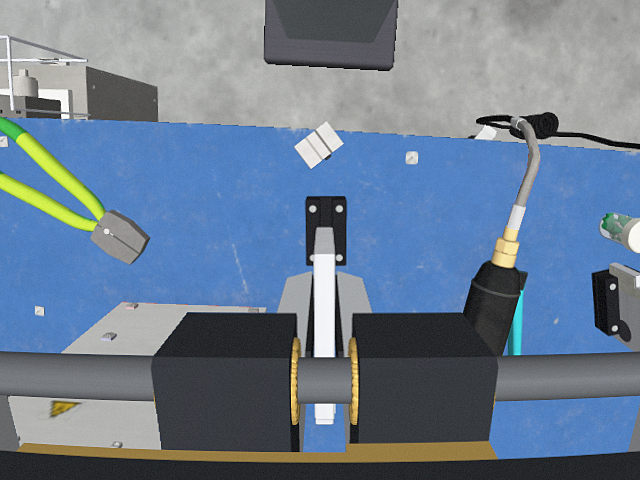

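The lift worked: the plate hangs between the fingers at (324,335), label end free, and the holder is empty. I'll carry it left, then turn and tilt it.

Emit:
{"fn": "play_rows", "kwargs": {
  "translation": [
    [0, 0.4, 0],
    [0, 0.7, 0],
    [0, 0.75, 0],
    [0, 0.75, 0],
    [0, 0.75, 0],
    [0, 0.75, 0],
    [0, 0.75, 0],
    [0, 0.75, 0]
  ],
  "twist": [
    [0, 0, 0],
    [0, 0, 0],
    [0, 0, 0],
    [0, 0, 0],
    [0, 0, 0],
    [0, 0, 0],
    [0, 0, 0],
    [0, 0, 0]
  ],
  "gripper": [-1, -1, -1, -1, -1, -1, -1, -1]
}}

```text
time: 9.35
tool_pos: [0.4194, 0.2294, 0.4058]
ee_rot: [-3.14, -0.003, -3.087]
wrist_force: [0.7, -0.3, -0.8]
width: 0.0077
finger_force: 30.0
```

Emit:
{"fn": "play_rows", "kwargs": {
  "translation": [
    [0, 0.75, 0],
    [0, 0.75, 0],
    [0, 0.7, 0],
    [0, 0.5, 0],
    [0, 0, 0],
    [0, 0, 0],
    [0, 0, 0],
    [0, 0, 0]
  ],
  "twist": [
    [0, 0, 0],
    [0, 0, 0],
    [0, 0, 0],
    [0, 0, 0.4],
    [0, 0, 0.9],
    [0, 0, 0.9],
    [0, 0, 0.9],
    [0, 0, 0.9]
  ],
  "gripper": [-1, -1, -1, -1, -1, -1, -1, -1]
}}

```text
time: 10.15
tool_pos: [0.4139, 0.3362, 0.4055]
ee_rot: [-3.138, -0.003, 2.792]
wrist_force: [-0.3, 0.1, -0.2]
width: 0.008
finger_force: 30.0
```

Emit:
{"fn": "play_rows", "kwargs": {
  "translation": [
    [0, 0, 0],
    [0, 0, 0],
    [0, 0, 0],
    [0, 0, 0],
    [0, 0, 0],
    [0, 0, 0],
    [0, 0, 0],
    [0, 0, 0]
  ],
  "twist": [
    [0, 0, 0.9],
    [0, 0, 0.9],
    [0, 0, 0.9],
    [0, 0, 0.9],
    [0, 0, 0.9],
    [0, 0, 0.9],
    [0, 0, 0.9],
    [0, 0, 0.9]
  ],
  "gripper": [-1, -1, -1, -1, -1, -1, -1, -1]
}}

```text
time: 10.95
tool_pos: [0.4139, 0.336, 0.4056]
ee_rot: [-3.138, 0.0, 2.072]
wrist_force: [-0.5, -0.5, -0.9]
width: 0.0077
finger_force: 30.0
```

Emit:
{"fn": "play_rows", "kwargs": {
  "translation": [
    [0, 0, 0],
    [0, 0, 0],
    [0, 0, 0],
    [0, 0, 0],
    [0, 0, 0],
    [0, 0, 0],
    [0, 0, 0],
    [0, 0, 0]
  ],
  "twist": [
    [0, 0, 0.9],
    [0, 0, 0.9],
    [0, 0, 0.9],
    [0, 0, 0.9],
    [0, 0, 0.9],
    [0, 0, 0.9],
    [0, 0, 0.4],
    [0, 0, 0]
  ],
  "gripper": [-1, -1, -1, -1, -1, -1, -1, -1]
}}

```text
time: 11.75
tool_pos: [0.4139, 0.336, 0.4058]
ee_rot: [-3.139, 0.002, 1.496]
wrist_force: [0.4, -0.8, -1.0]
width: 0.0074
finger_force: 30.0
```

```bash
python3 - <<'E'
from bench import robot
from h import *
o=robot.get_obs(); print(o['time'],o['tool_pos'],o['ee_rot'],o['joint_positions'],o['finger_force'])
print(rows([.453,.3398,.359],Rn.from_euler('xyz',[2.3562,0,1.5008]),o))
E
```

```text
11.75 [0.41392296 0.33602725 0.40578091] [-3.13868261e+00  2.34262056e-03  1.49590205e+00] [ 5.75568235e-01  5.06765495e-02  1.40733288e+00 -1.02767700e-04
  1.68731762e+00  6.50454160e-01] 29.999974071979523
(array([0.17, 0.97, 1.17]), array([-7.88,  0.04, -0.04]))
```

Emit:
{"fn": "play_rows", "kwargs": {
  "translation": [
    [0, 0, 0],
    [0, 0, 0],
    [0, 0, 0],
    [0, 0, 0],
    [0, 0, 0],
    [0, 0, 0],
    [0, 0, 0],
    [0, 0, 0]
  ],
  "twist": [
    [-0.6, 0, 0],
    [-0.9, 0, 0],
    [-0.9, 0, 0],
    [-0.9, 0, 0],
    [-0.9, 0, 0],
    [-0.9, 0, 0],
    [-0.9, 0, 0],
    [-0.9, 0, 0]
  ],
  "gripper": [-1, -1, -1, -1, -1, -1, -1, -1]
}}

```text
time: 12.55
tool_pos: [0.4138, 0.336, 0.4064]
ee_rot: [2.45, 0.002, 1.497]
wrist_force: [0.2, 0.3, -1.1]
width: 0.0077
finger_force: 30.0
```

Emit:
{"fn": "play_rows", "kwargs": {
  "translation": [
    [0, 0, 0],
    [0, 0, 0],
    [0, 0, 0]
  ],
  "twist": [
    [-0.7, 0, 0],
    [-0.3, 0, 0],
    [0, 0, 0]
  ],
  "gripper": [-1, -1, -1]
}}

```text
time: 12.85
tool_pos: [0.4135, 0.3361, 0.406]
ee_rot: [2.354, 0.003, 1.497]
wrist_force: [-0.3, -0.0, -1.9]
width: 0.0078
finger_force: 30.0
```

```bash
python3 - <<'E'
from bench import robot
from h import *
o=robot.get_obs(); print(o['time'],o['tool_pos'],o['ee_rot'],o['joint_positions'],o['finger_force'])
print(rows([.453,.3398,.359],Rn.from_euler('xyz',[2.3562,0,1.5008]),o))
E
```

```text
12.85 [0.41347258 0.33606791 0.40598023] [2.35422045 0.00283214 1.49685469] [ 0.72031629 -0.10036158  1.64280712 -0.61369107  1.07594767  0.9444255 ] 30.000143945217133
(array([ 0.17, -0.14,  1.52]), array([ 0.02,  0.05, -0.01]))
```

Emit:
{"fn": "play_rows", "kwargs": {
  "translation": [
    [0.05, -0.04, 0.3],
    [0.06, -0.05, 0.5],
    [0.06, -0.05, 0.5],
    [0, 0, 0.22],
    [0, 0, 0],
    [0, 0, 0],
    [0, 0, 0],
    [0, 0, 0]
  ],
  "twist": [
    [0, 0, 0],
    [0, 0, 0],
    [0, 0, 0],
    [0, 0, 0],
    [0, 0, 0],
    [0, 0, 0],
    [0, 0, 0],
    [0, 0, 0]
  ],
  "gripper": [-1, -1, -1, -1, -1, -1, -1, -1]
}}

```text
time: 13.65
tool_pos: [0.4535, 0.3401, 0.3623]
ee_rot: [2.35, -0.001, 1.496]
wrist_force: [1.1, -0.1, -0.9]
width: 0.0078
finger_force: 30.0
```

```bash
python3 - <<'E'
from bench import robot
from h import *
o=robot.get_obs(); print(o['time'],o['tool_pos'],o['ee_rot'],o['finger_force'])
R0=Rn.from_euler('xyz',o['ee_rot']);print("label",o['tool_pos']+R0.apply([-.041,.004,.198]))
ims=[]
for c in ("scene","top"):
    im=robot.snapshot(c)
    for n in ("plate_b_label","reader_head"): print(c,n,[(round(d['score'],2),np.round(d['centre'],3)) for d in robot.spot_point(n,c)])
    x,y=(110,150) if c=="scene" else (150,70)
    ims.append(cv2.resize(im[y:y+180,x:x+160],(400,450),interpolation=2))
cv2.imwrite("pics/fin.png",np.hstack(ims)[:,:,::-1])
E
```

```text
13.65 [0.45349695 0.34008984 0.36228483] [ 2.35011149e+00 -1.31577841e-03  1.49615056e+00] 29.999947249889374
label [0.59372    0.2886687  0.22592368]
scene plate_b_label [(0.49, array([0.591, 0.288, 0.226])), (0.45, array([0.658, 0.076, 0.02 ]))]
scene reader_head [(0.55, array([0.706, 0.28 , 0.333]))]
top plate_b_label [(0.98, array([0.594, 0.29 , 0.226])), (0.67, array([0.659, 0.082, 0.02 ]))]
top reader_head [(0.72, array([0.705, 0.279, 0.335])), (0.64, array([0.501, 0.291, 0.   ]))]
```

View pics/fin.png

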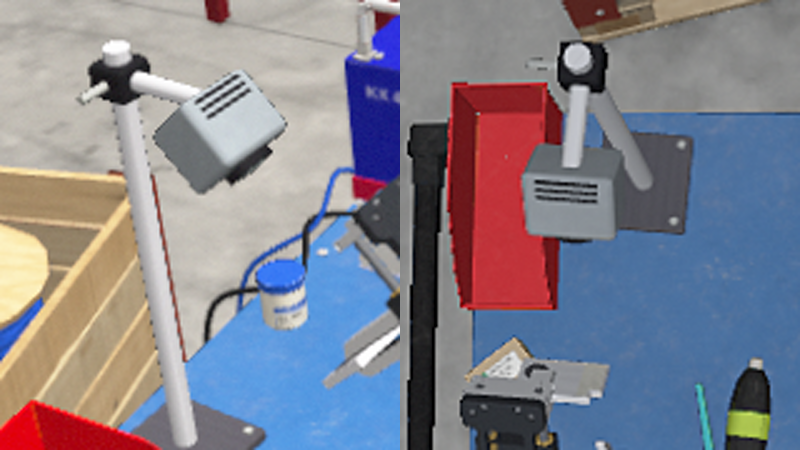

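The plate is held below the lens with the label end to the right, at about (590,375) in the right-hand crop. Both networks put the label within 5 mm of the reading point, so I'm handing in.

```bash
python3 -c "
from bench import robot
import numpy as np
print(np.abs(robot.get_obs()['qvel']).max()); print(robot.close_job())"
```

```text
0.001647819601113108
the job is handed in; nothing more can be done
None
```

I handed in plate B, the die-marked one, held still in front of the reader's lens, label up and square to it, with the label centre measured within about 5 mm of the reading point; no verdict came back.

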